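# Hold the spring clip open over the order pad

### The job

Pinch the levers of the big steel spring clip so that it lets go of the tray's rim, lift it off without dragging the tray, and bring it, spread wide, down over the middle of the top edge of the order pad that stands in the wooden block, so that I can tuck loose slips under it. Finish still holding it there, squeezed open: one jaw before the pad and one behind, lips about a centimetre below the edge, touching neither pad nor block. Never let it bite or press on the pad, and leave the tray, the block, the stapler, the marker and the salt shaker where they are.

Things in the scene. Friction and masses are not known exactly. Their poses are not given: they have to be found in the camera images.
- clip: Steel spring clip (like a large bag or bulldog clip), 52 mm wide along its hinge (own x), 67 mm tall, 70 g. Parked biting the tray's rim, jaws down, two levers spreading up and out; grasp from above, closing along its y. Origin: midway between the lip tips (bottom) as parked, z up. It is the frame of the a half (y < 0): it tilts about the hinge by half the spread when pinched.
- clip_spread (a joint): Angle (rad) between the halves: -0.107 shut, 0 as parked on the 3 mm rim, 0.84 hard stop, fully open (lip tips 26 mm apart, upper ends of the lips 19 mm, lever ends 22 mm over their outsides). The spring shuts it: pinching the lever ends takes about 6 N to begin and 10 N at the stop, so a 20 to 25 N grip holds it fully open.
- clip_pivot (a point): Hinge axis, centre of the clip's spring barrel (13 mm diameter), 28 mm above the lip tips; midway between the jaws at any spread. The barrel closes the throat 21 mm above the lip tips and rests on the rim as parked.
- lip_a (a point): Bottom inner edge of the jaw lip of the a half (y < 0 side), at mid-width. The lips are flat, 8 mm tall and 3 mm thick, 52 mm wide; above them the jaws widen.
- lip_b (a point): Bottom inner edge of the jaw lip of the b half (y > 0 side), at mid-width.
- lever_a (a point): Outer face of the lever end of the a half, where a finger presses: a rounded bead 26 mm long along the clip's x and 6 mm thick, 64 mm above the clip's origin; as parked the two ends are 56 mm apart over their outsides.
- lever_b (a point): Outer face of the lever end of the b half, where the other finger presses.
- tray: Shallow grey square tray, 274 x 274 mm, rim 26 mm high and 3 mm thick, floor 3 mm, loose, 0.9 kg, holding tape rolls, a screwdriver, a gas lighter, a battery and two small binder clips (under 45 mm tall, not to be used). Origin: centre of its underside. The spring clip sits somewhere along the rim at y = -137 mm of the tray's frame, its x along that rim.
- pad_stand: Dark wooden block 84 mm deep (x), 136 mm wide (y), 38.5 mm high, loose, 0.9 kg; the order pad stands upright in its slot, fixed in it. Origin: centre of the block's underside, z up; the pad's printed face looks to -x. The pad is 11 mm thick (x from -5.5 to 5.5 mm), 104 mm wide (y); its top edge is 167.5 mm above the origin.
- pad_top (a point): Middle of the order pad's top edge, 167.5 mm above the table, midway through its 11 mm thickness; x across the thickness, y along the edge.
- stapler: Grey stapler lying on the table, 46 x 168 x 19 mm, origin at the centre of its underside. Leave alone.
- marker: Grey marker pen with black cap lying on the table, 18 x 140 x 19 mm, origin at the centre of its underside. Leave alone.
- salt_shaker: Clear salt shaker with grey top, 44 mm across, 90 mm tall, origin at the centre of its underside. Leave alone.
Things that resemble listed ones, but are neither listed nor needed, are in the scene too. Leave any purple look-alike of the clip alone.

How it is judged:
By the outcome, as a careful person would: the job done as asked, in the order asked, and still so for the second after the job is handed in, while the arm keeps its last pose, push and grip.
It also fails if it takes over 38 s, if anything falls off the work surface, if the arm or the gripper's body presses on something with over 40 N, if the wrist force passes 120 N, or if a joint passes its speed limit or range.

### The arm

A 6-joint arm with a two-finger parallel gripper is mounted at the origin on a cart in front of the work surface, level with it; the furniture and walls round the work are solid. World frame = base frame: x ahead of the robot, y to its left, z up, the work surface at z = 0. Lengths are in m, angles in rad, forces in N, time in s.
With the tool pointing down it reaches from about 0.375 to 0.975 m from the base axis. Payload 3.8 kg.
Tool frame: the origin (TCP) lies on the mounting face of the last link; the fingertips stand 173 mm ahead of it and the grasp point (between the pads) lies 155 mm ahead of it (bot.hold_point_z is the distance from the TCP to the grasp point, in m); z points along the fingers, y is the line along which they close (so a half turn about z gives the same grasp; the last joint's range is limited). The gripper opens to 85 mm and grips with 20 to 120 N. Pads are 22 mm wide; open, the fingers measure 114 mm over their backs; the gripper's body (76 mm by 85 mm) begins 54 mm behind the grasp point. The pads swing forward as they close: fully open they stand 13 mm farther back than shut.
Start: joints at [-1.378, 0.264, 1.604, -0, 1.274, -0.037], TCP at [0.154, -0.657, 0.405] pointing down, gripper open.
Joint ranges: [-2.63, 2.63], [-0.94, 2.18], [0.31, 2.57], [-1.31, 4.45], [0, 2.66], [-2.55, 2.55]. Speed limits (rad/s): [2.57, 2.57, 3.14, 3.14, 3.14, 3.14].

### API

Orientations are given as a rotation vector (axis times angle).
In Python, from workcell import bot, optics gives the robot as it stands.
- The arm moves only by the shell command python3 -m jog 'ROWS' [OPENING] [FORCE]. ROWS is JSON, a list of rows, each an object of numbers: "dx", "dy", "dz": the shift along the tool's x, y, z in mm; "ax", "ay", "az": the turn, a rotation vector about the tool's x, y, z in degrees. A call has 1 to 20 rows; each row shifts and turns the commanded pose from where the row before left it, along the tool's axes as they then stand; what a row does not reach is not made up. A row lasts 1/12 s, in which the tool goes at most 41.7 mm and 7.16 degrees, less where a joint would pass 70% of its speed; a pose out of reach is approached as far as the arm can. A call with a gripper value outside its range is refused whole. OPENING is the opening, from 0 (shut) to 1 (fully open), set as the call begins (- or left out, the last holds). The fingers move at their own pace and stop on an object; FORCE is the grip in N (left out, the last holds). Time passes only in rows, so rows that do not move let the fingers close. It gives the time, the measured TCP pose, the force, the opening and the grip force at its end, in the units of the state.
- bot.read_state(): the state, without advancing time (a new reading comes with each control period).
- optics.read_camera(name): name is "side" or "top" or "wrist"; returns a dict with "img" (400x640x3 uint8, red, green, blue), "vertical_fov" (degrees; the focal length in pixels is half the picture's height over the tangent of half this angle, whatever the lens; pixels are square), "cx", "cy" (the principal point, pixels), "R" (3x3) and "t" (3): a world point X has camera coordinates R X + t; the wrist camera has in their place "tool_from_camera" (4x4, takes a point from camera to tool coordinates, whose origin is the TCP and whose axes are the flange's). Camera axes: x right, y down, z forward; pixel columns grow to the right and rows downward; lengths in m; the calibration is good to about 2 mm. A picture is of the moment at which its call begins: read the wrist's pose just before it. There is no depth.
- bot.finish_job(): hands the job in; it is judged then, once.
The state is a dict: "time": time; "q": joint angles; "joint_vel": joint speeds; "joint_torque": joint torques, N m; "tool_pos": TCP position; "tcp_rot": TCP orientation; "wrist_force": force on the tool from outside, world axes, zero at the start; "torque": the same for the moment, N m; "width": opening from 0.0 (shut) to 1.0 (fully open); "grip_force": force on a finger pad.
Only numpy, scipy, OpenCV 4.12 (cv2) and the standard library are available. Lean on these libraries where they do the work, as an engineer would, in place of code of your own. Each camera call takes 0.05 s, during which the arm holds its last target. There are 200 camera calls.

## Working session

There is one attempt and no reset: what is moved stays moved. The work goes in short steps, Python scripts to look and compute and a shell command to move; the robot and the scene stay as the last step left them, time stands still between calls to the robot, and variables do not carry over. Pictures are saved under pics/ and viewed, at most 10 in all, crops included, and the job is handed in when it is done.

```bash
ls; mkdir -p pics; python3 - <<'E'
from workcell import bot, optics
import cv2,pickle
s=bot.read_state();print({k:s[k] for k in('time','tool_pos','tcp_rot','width','wrist_force')})
for n in('top','side','wrist'):
    c=optics.read_camera(n);pickle.dump((s,c),open(f'pics/{n}.pkl','wb'))
    cv2.imwrite(f'pics/{n}0.png',c['img'][:,:,::-1]);print(n,{k:v for k,v in c.items() if k!='img'})
E
```

```text
pics
{'time': 0.0, 'tool_pos': array([ 0.15368537, -0.65692379,  0.40337176]), 'tcp_rot': array([-3.11869157e+00, -3.59897680e-01,  2.99639694e-04]), 'width': 1.0025058612652356, 'wrist_force': array([ 0.30162307, -0.20985547,  0.44322328])}
top {'vertical_fov': 42.7604252934164, 'cx': 314.07704352324106, 'cy': 198.3890883364204, 'R': array([[-0.02157659, -0.99976444,  0.00234724],
       [-0.99056722,  0.0210602 , -0.13539962],
       [ 0.13531829, -0.00524656, -0.99078829]]), 't': array([-0.07960326,  0.608974  ,  1.42885072])}
side {'vertical_fov': 53.6306156746779, 'cx': 320.16831269197286, 'cy': 194.35192750603358, 'R': array([[ 0.99249464, -0.12102578, -0.0175257 ],
       [-0.08054081, -0.53908266, -0.83839315],
       [ 0.09201938,  0.83351224, -0.54478416]]), 't': array([-0.56687777,  0.10968303,  1.23011952])}
wrist {'vertical_fov': 60.00567866704381, 'cx': 323.29914419926587, 'cy': 189.8165992934246, 'tool_from_camera': array([[ 9.76712033e-04, -9.58750194e-01, -2.84248328e-01,
         7.15421843e-02],
       [ 9.99999468e-01,  1.03044682e-03, -3.95061977e-05,
        -1.91433155e-04],
       [ 3.30779359e-04, -2.84248138e-01,  9.58750691e-01,
         3.02131644e-02],
       [ 0.00000000e+00,  0.00000000e+00,  0.00000000e+00,
         1.00000000e+00]])}
```

View pics/top0.png

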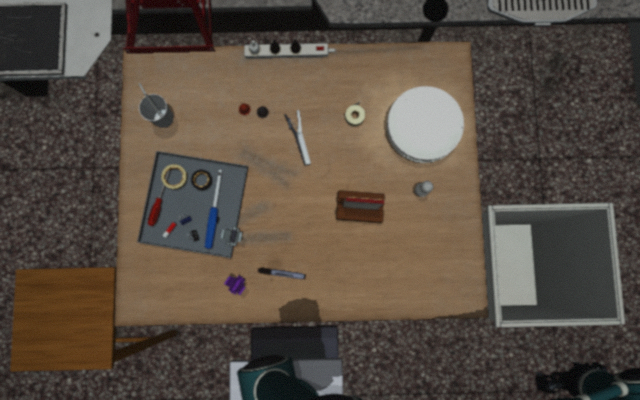

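View pics/side0.png

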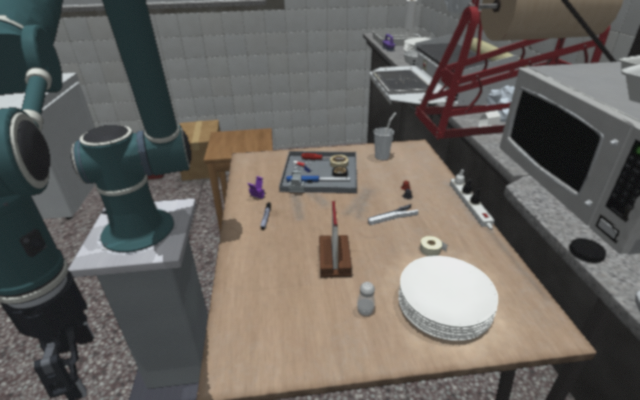

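Top: the candidates for the clip are the steel one at (232,236), on the tray's rim, and the purple look-alike at (236,284), on the table. The steel one on the rim fits. The pad stand is at (360,206). I'll enlarge both to confirm.

```bash
cat > h.py <<'E'
import pickle,numpy as np,cv2
def ray(c,u,v):
    f=c['img'].shape[0]/2/np.tan(np.radians(c['vertical_fov'])/2)
    d=np.array([(u-c['cx'])/f,(v-c['cy'])/f,1]);return -c['R'].T@c['t'],c['R'].T@d
def atz(c,u,v,z):
    o,d=ray(c,u,v);return o+d*(z-o[2])/d[2]
def proj(c,X):
    f=c['img'].shape[0]/2/np.tan(np.radians(c['vertical_fov'])/2)
    p=c['R']@np.array(X)+c['t'];return p[:2]/p[2]*f+[c['cx'],c['cy']]
def tri(c1,p1,c2,p2):
    (o1,d1),(o2,d2)=ray(c1,*p1),ray(c2,*p2)
    A=np.c_[d1,-d2];s=np.linalg.lstsq(A,o2-o1,rcond=None)[0]
    a,b=o1+d1*s[0],o2+d2*s[1];return (a+b)/2,np.linalg.norm(a-b)
def load(n): return pickle.load(open(f'pics/{n}.pkl','rb'))
def crop(c,u,v,w,h,k): 
    return cv2.resize(c['img'][v:v+h,u:u+w,::-1],None,fx=k,fy=k,interpolation=cv2.INTER_CUBIC)
E
python3 - <<'E'
from h import *
t=load('top')[1];s=load('side')[1]
a=np.hstack([crop(t,205,215,50,37,8),crop(t,330,180,66,49,6)[:294,:396].copy() if 0 else cv2.resize(crop(t,330,185,60,44,6),(400,296))])
b=np.hstack([crop(s,275,165,50,37,8),cv2.resize(crop(s,290,195,100,74,4),(400,296))])
cv2.imwrite('pics/c1.png',np.vstack([a,b]))
for p in[(157,153),(248,164),(233,258),(139,242)]:print('tray',atz(t,*p,.026).round(3))
print('clip',atz(t,232,236,.06),tri(t,(232,236),s,(297,183)))
print('purple',atz(t,236,284,.03))
E
```

```text
tray [0.754 0.366 0.026]
tray [0.715 0.099 0.026]
tray [0.442 0.143 0.026]
tray [0.494 0.413 0.026]
clip [0.50277857 0.14054965 0.06      ] (array([0.50624568, 0.14428758, 0.03624634]), np.float64(0.0038008922485255774))
purple [0.36850031 0.13389672 0.03      ]
```

View pics/c1.png

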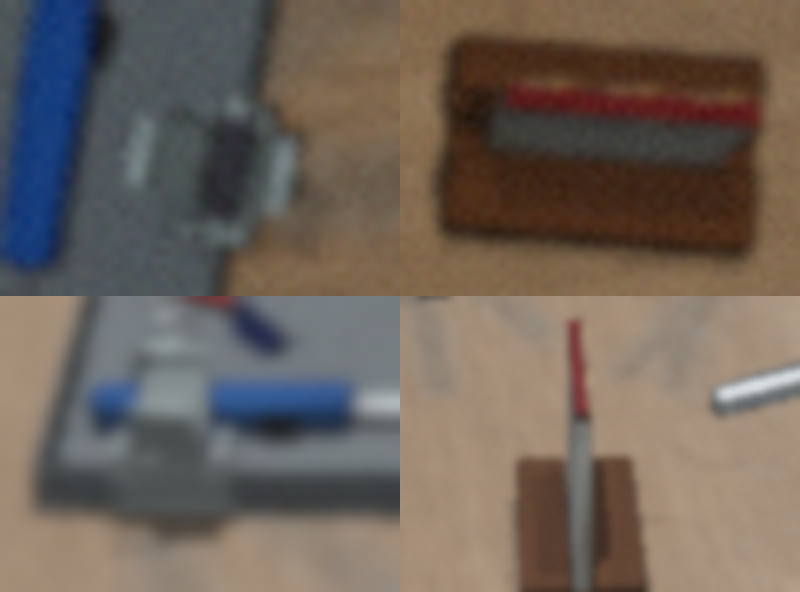

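```bash
cat >> h.py <<'E'
from scipy.spatial.transform import Rotation as Rt
def rotd(yaw): # tool down, tool y axis at world angle yaw (rad)
    y=np.array([np.cos(yaw),np.sin(yaw),0]);z=np.array([0,0,-1.]);return np.c_[np.cross(y,z),y,z]
def delta(s,pos,R):
    R0=Rt.from_rotvec(s['tcp_rot']).as_matrix()
    d=R0.T@(np.array(pos)-s['tool_pos'])*1000
    return d.round(1),np.degrees(Rt.from_matrix(R0.T@R).as_rotvec()).round(1)
E
python3 - <<'E'
from h import *
s0,t=load('top');s=load('side')[1]
R0=Rt.from_rotvec(s0['tcp_rot']).as_matrix();print(R0.round(3))
tc=lambda u,v:(205+u/8,215+v/8)
A=atz(t,*tc(140,152),.069);B=atz(t,*tc(282,175),.069);print('levers',A,B,np.linalg.norm(A-B),np.degrees(np.arctan2(*(A-B)[1::-1])))
C=(A+B)/2;print('clip C',C, 'barrel',atz(t,*tc(232,175),.038))
k=400/60;pc=lambda u,v:(330+u/k,185+v/k)
P=[atz(t,*pc(u,v),.1675) for u,v in((505,88),(760,100),(505,108),(760,124))]
for p in P:print('pad',p.round(4))
blk=[(460,40),(765,60),(752,250),(445,232)]
b=[atz(t,*pc(*q),.0385) for q in blk];print('block',np.array(b).round(3),np.mean(b,0))
print('side pad-top centre guess proj', proj(s,np.mean(P,0)), proj(s,[*np.mean(b,0)[:2],.1675]))
for yaw in(80.,-100.):print(yaw,delta(s0,[C[0],C[1],.35],rotd(np.radians(yaw))))
E
```

```text
[[ 0.974  0.228 -0.   ]
 [ 0.228 -0.974  0.002]
 [ 0.    -0.002 -1.   ]]
levers [0.5083448  0.16568656 0.069     ] [0.49924909 0.11610036 0.069     ] 0.05041352853129582 79.605656149375
clip C [0.50379694 0.14089346 0.069     ] barrel [0.50160692 0.13829184 0.038     ]
pad [ 0.5853 -0.3331  0.1675]
pad [ 0.5784 -0.4335  0.1675]
pad [ 0.5773 -0.3327  0.1675]
pad [ 0.5689 -0.4329  0.1675]
block [[ 0.624 -0.339  0.038]
 [ 0.612 -0.47   0.038]
 [ 0.53  -0.46   0.038]
 [ 0.541 -0.328  0.038]] [ 0.57666046 -0.3993848   0.0385    ]
side pad-top centre guess proj [342.69172218 252.94086582] [343.59187584 257.96426919]
80.0 (array([ 522.6, -697. ,   54.9]), array([  -0. ,   -0.2, -156.8]))
-100.0 (array([ 522.6, -697. ,   54.9]), array([-0.1,  0. , 23.2]))
```

```bash
python3 - <<'E'
from h import *
s0,t=load('top');s=load('side')[1]
k=400/60;pc=lambda u,v:(330+(u-400)/k,185+v/k)
P=[atz(t,*pc(u,v),.1675) for u,v in((505,88),(760,100),(505,108),(760,124))]
for p in P:print('pad',p.round(4))
b=[atz(t,*pc(*q),.0385) for q in[(460,40),(765,60),(752,250),(445,232)]];print('block',np.array(b).round(3),np.mean(b,0))
print('proj', proj(s,np.mean(P,0)), proj(s,[*np.mean(b,0)[:2],.1675]))
for yc,r in((574,320),(586,416)):print(atz(s,290+(yc-400)/4,195+(r-296)/4,.1675))
E
```

```text
pad [ 0.5887 -0.1752  0.1675]
pad [ 0.5817 -0.2757  0.1675]
pad [ 0.5807 -0.175   0.1675]
pad [ 0.5722 -0.2753  0.1675]
block [[ 0.628 -0.165  0.038]
 [ 0.616 -0.297  0.038]
 [ 0.534 -0.288  0.038]
 [ 0.544 -0.156  0.038]] [ 0.58033991 -0.22663789  0.0385    ]
proj [333.52892341 211.65347512] [333.41821729 211.97420149]
[ 0.58796206 -0.17745325  0.1675    ]
[ 0.57965741 -0.28125906  0.1675    ]
```

```bash
python3 -m jog '[{"dx":20,"dy":-33,"az":2},{"dx":24,"dy":-33,"az":2},{"dx":24,"dy":-32,"az":2},{"dx":25,"dy":-32,"az":2},{"dx":25,"dy":-31,"az":2},{"dx":25,"dy":-31,"az":2},{"dx":26,"dy":-30,"az":2},{"dx":26,"dy":-30,"az":2},{"dx":26,"dy":-30,"az":1},{"dx":26,"dy":-30,"az":1}]' 1
```

```text
invalid input
```

```bash
python3 -m jog '[{"dx":20,"dy":-33,"dz":0,"ax":0,"ay":0,"az":2},{"dx":24,"dy":-33,"dz":0,"ax":0,"ay":0,"az":2},{"dx":24,"dy":-32,"dz":0,"ax":0,"ay":0,"az":2},{"dx":25,"dy":-32,"dz":0,"ax":0,"ay":0,"az":2}]'; python3 -m jog 2>&1 | head -5
```

```text
time: 0.48
tool_pos: [0.2222, -0.5117, 0.4039]
tcp_rot: [-3.137, -0.137, 0.001]
wrist_force: [0.2, 0.4, 1.0]
width: 0.998
grip_force: 0.0
invalid input
```

```bash
cat > go.py <<'E'
import sys
from h import *
from workcell import bot
x,y,z,yaw=map(float,sys.argv[1:5]);s=bot.read_state()
print(s['tool_pos'].round(4),s['time'],delta(s,[x,y,z],rotd(np.radians(yaw))),'q',s['q'].round(2),'F',s['wrist_force'].round(1),'w',round(s['width'],3),'g',round(s['grip_force'],1))
E
python3 go.py .504 .141 .34 -100.4
```

```text
[ 0.2222 -0.5117  0.4039] 0.4833 (array([ 337.4, -625.6,   64.6]), array([-0.1,  0. , 15.4])) q [-1.21  0.04  1.86  0.    1.24  0.28] F [0.2 0.4 1. ] w 0.998 g 0.0
```

```bash
python3 -m jog '[{"dx":18,"dy":-33,"dz":3,"ax":0,"ay":0,"az":0},{"dx":18,"dy":-34,"dz":3,"ax":0,"ay":0,"az":0},{"dx":18,"dy":-34,"dz":3,"ax":0,"ay":0,"az":0},{"dx":18,"dy":-34,"dz":3,"ax":0,"ay":0,"az":0},{"dx":18,"dy":-34,"dz":3,"ax":0,"ay":0,"az":0},{"dx":18,"dy":-34,"dz":3,"ax":0,"ay":0,"az":0},{"dx":18,"dy":-34,"dz":3,"ax":0,"ay":0,"az":0},{"dx":18,"dy":-34,"dz":3,"ax":0,"ay":0,"az":0},{"dx":18,"dy":-34,"dz":3,"ax":0,"ay":0,"az":0},{"dx":18,"dy":-34,"dz":3,"ax":0,"ay":0,"az":0},{"dx":18,"dy":-34,"dz":3,"ax":0,"ay":0,"az":0},{"dx":18,"dy":-34,"dz":3,"ax":0,"ay":0,"az":0},{"dx":18,"dy":-34,"dz":3,"ax":0,"ay":0,"az":0},{"dx":18,"dy":-34,"dz":3,"ax":0,"ay":0,"az":0},{"dx":18,"dy":-34,"dz":3,"ax":0,"ay":0,"az":0}]'; python3 go.py .504 .141 .34 -100.4
```

```text
time: 1.73
tool_pos: [0.4454, 0.02, 0.3596]
tcp_rot: [3.138, 0.142, 0.001]
wrist_force: [0.6, -1.1, 0.1]
width: 1.006
grip_force: 0.0
[0.4454 0.02   0.3596] 1.7333 (array([  69.3, -115.2,   19.6]), array([ 0. , -0. , 15.6])) q [-0.01 -0.15  2.12 -0.    1.17  1.47] F [ 0.6 -1.1  0.1] w 1.006 g 0.0
```

```bash
python3 -m jog '[{"dx":23,"dy":-33,"dz":4,"ax":0,"ay":0,"az":0},{"dx":23,"dy":-33,"dz":4,"ax":0,"ay":0,"az":0},{"dx":23,"dy":-33,"dz":4,"ax":0,"ay":0,"az":0},{"dx":0,"dy":-8,"dz":4,"ax":0,"ay":0,"az":5},{"dx":0,"dy":0,"dz":0,"ax":0,"ay":0,"az":5},{"dx":0,"dy":0,"dz":0,"ax":0,"ay":0,"az":5.5},{"dx":0,"dy":0,"dz":0,"ax":0,"ay":0,"az":0},{"dx":0,"dy":0,"dz":0,"ax":0,"ay":0,"az":0}]'; python3 go.py .504 .141 .34 -100.4
python3 - <<'E'
from workcell import bot,optics
from h import *
s=bot.read_state();c=optics.read_camera('wrist');pickle.dump((s,c),open('pics/w1.pkl','wb'))
cv2.imwrite('pics/w1.png',c['img'][:,:,::-1])
E
```

```text
time: 2.4
tool_pos: [0.5043, 0.1308, 0.3434]
tcp_rot: [3.129, -0.278, -0.001]
wrist_force: [-0.3, -0.2, -0.8]
width: 0.997
grip_force: 0.0
[0.5043 0.1308 0.3434] 2.4 (array([ -2.1, -10. ,   3.4]), array([0. , 0. , 0.2])) q [ 0.21  0.02  2.   -0.    1.12  1.95] F [-0.3 -0.2 -0.8] w 0.997 g 0.0
```

View pics/w1.png

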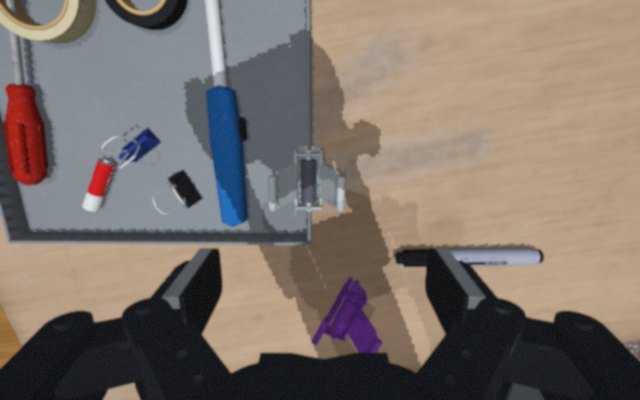

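The wrist view shows the steel clip on the rim: barrel at (309,180), lever ends at about (272,188) and (341,190). The purple one is well apart, at (348,318). I'll enlarge to measure.

```bash
python3 - <<'E'
from h import *
s,c=load('w1');cv2.imwrite('pics/c2.png',crop(c,258,138,100,75,8))
E
```

```text
(no output)
```

View pics/c2.png

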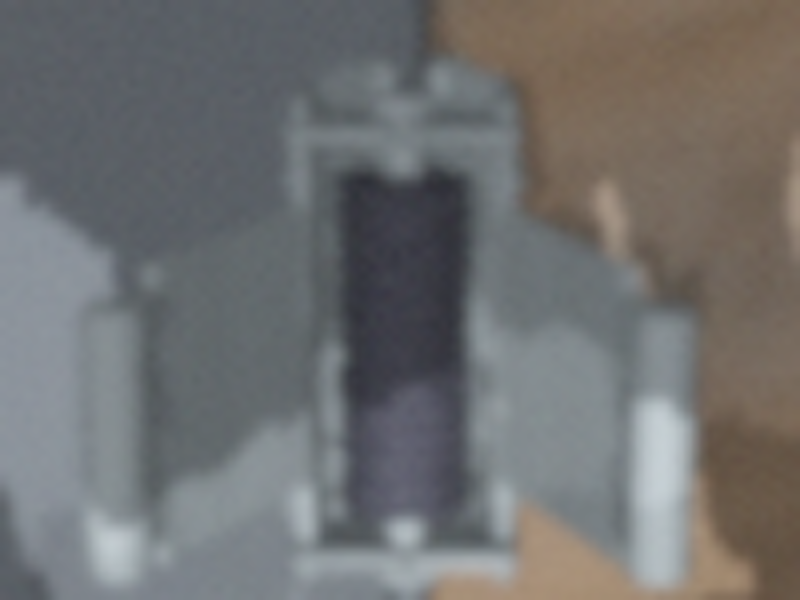

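Enlarged crop: bead centres are at crop (115,442) and (663,445), and the barrel is centred at (405,345), with its x axis vertical in the picture.

```bash
cat >> h.py <<'E'
def wcam(s,c):
    T=np.eye(4);T[:3,:3]=Rt.from_rotvec(s['tcp_rot']).as_matrix();T[:3,3]=s['tool_pos']
    W=np.linalg.inv(T@c['tool_from_camera']);return {**c,'R':W[:3,:3],'t':W[:3,3]}
E
python3 - <<'E'
from h import *
s,c=load('w1');w=wcam(s,c);q=lambda u,v:(258+u/8,138+v/8)
A=atz(w,*q(115,442),.069);B=atz(w,*q(663,445),.069);print(A,B,np.linalg.norm(A-B),np.degrees(np.arctan2(*(A-B)[1::-1])),(A+B)/2)
print('barrel',atz(w,*q(405,345),.039))
E
python3 go.py .504 .141 .34 -100.4
```

```text
[0.50720826 0.16826575 0.069     ] [0.49804753 0.11858487 0.069     ] 0.05051839999082589 79.55249099323923 [0.5026279  0.14342531 0.069     ]
barrel [0.5038615  0.14292306 0.039     ]
[0.5043 0.1307 0.3435] 2.45 (array([ -2.1, -10.1,   3.5]), array([0. , 0. , 0.2])) q [ 0.21  0.02  2.   -0.    1.12  1.95] F [ 0.3 -1.5  0.3] w 1.001 g 0.0
```

```bash
python3 go.py .503 .1434 .219 -100.4; python3 -m jog '[{"dx":-2,"dy":-7,"dz":5,"ax":0,"ay":0,"az":0},{"dx":-1.5,"dy":-5.5,"dz":15,"ax":0,"ay":0,"az":0.2},{"dx":0,"dy":0,"dz":25,"ax":0,"ay":0,"az":0},{"dx":0,"dy":0,"dz":25,"ax":0,"ay":0,"az":0},{"dx":0,"dy":0,"dz":20,"ax":0,"ay":0,"az":0},{"dx":0,"dy":0,"dz":15,"ax":0,"ay":0,"az":0},{"dx":0,"dy":0,"dz":0,"ax":0,"ay":0,"az":0},{"dx":0,"dy":0,"dz":0,"ax":0,"ay":0,"az":0}]';python3 go.py .503 .1434 .219 -100.4
```

```text
[0.5043 0.1307 0.3435] 2.45 (array([ -3.5, -12.3, 124.5]), array([0. , 0. , 0.2])) q [ 0.21  0.02  2.   -0.    1.12  1.95] F [ 0.3 -1.5  0.3] w 1.001 g 0.0
time: 3.12
tool_pos: [0.5026, 0.1436, 0.2377]
tcp_rot: [3.128, -0.288, -0.004]
wrist_force: [-0.7, 0.6, 0.2]
width: 1.0
grip_force: 0.0
[0.5026 0.1436 0.2377] 3.1167 (array([ 0.5,  0.1, 18.7]), array([ 0.1,  0.1, -0.1])) q [0.23 0.15 2.08 0.   0.92 1.98] F [-0.7  0.6  0.2] w 1.0 g 0.0
```

```bash
python3 -m jog '[{"dx":0,"dy":0,"dz":10,"ax":0,"ay":0,"az":0},{"dx":0.5,"dy":0,"dz":8.5,"ax":0,"ay":0,"az":0},{"dx":0,"dy":0,"dz":0,"ax":0,"ay":0,"az":0},{"dx":0,"dy":0,"dz":0,"ax":0,"ay":0,"az":0}]' 0.75 25;python3 go.py .503 .1434 .219 -100.4
python3 - <<'E'
from workcell import bot,optics
from h import *
s=bot.read_state();c=optics.read_camera('wrist');pickle.dump((s,c),open('pics/w2.pkl','wb'))
cv2.imwrite('pics/w2.png',c['img'][:,:,::-1])
E
```

```text
time: 3.45
tool_pos: [0.5036, 0.1435, 0.22]
tcp_rot: [3.128, -0.289, -0.001]
wrist_force: [-0.4, -0.2, 0.1]
width: 0.746
grip_force: 0.0
[0.5036 0.1435 0.22  ] 3.45 (array([-0.5,  0.2,  1. ]), array([ 0. ,  0. , -0.1])) q [0.23 0.17 2.09 0.   0.88 1.98] F [-0.4 -0.2  0.1] w 0.746 g 0.0
```

View pics/w2.png

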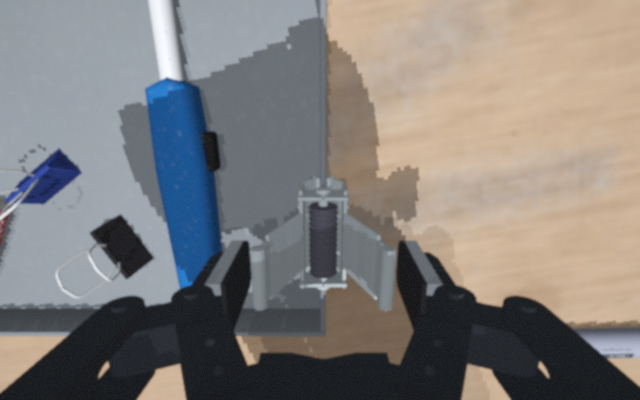

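Levers (260..386) sit centred between the fingers (248..398), at the same rows as the pads. Pinching, with a small raise as the bead ends rise.

```bash
python3 - <<'E'
from h import *
s,c=load('w2');w=wcam(s,c)
A=atz(w,260,278,.069);B=atz(w,386,278,.069);print(A,B,np.linalg.norm(A-B),(A+B)/2)
E
python3 -m jog '[{"dx":0,"dy":0,"dz":0,"ax":0,"ay":0,"az":0},{"dx":0,"dy":0,"dz":0,"ax":0,"ay":0,"az":0},{"dx":0,"dy":0,"dz":-1,"ax":0,"ay":0,"az":0},{"dx":0,"dy":0,"dz":-1,"ax":0,"ay":0,"az":0}]' 0.5 25; python3 go.py .503 .1434 .231 -100.4
```

```text
[0.50754299 0.16798617 0.069     ] [0.4985191  0.11925768 0.069     ] 0.04955700127171364 [0.50303104 0.14362193 0.069     ]
time: 3.83
tool_pos: [0.5049, 0.1442, 0.2244]
tcp_rot: [-3.126, 0.289, -0.006]
wrist_force: [0.6, 1.5, 0.7]
width: 0.507
grip_force: 7.6
[0.5049 0.1442 0.2244] 3.8333 (array([-1.7,  1.2, -6.6]), array([-0.1, -0.2, -0.1])) q [0.23 0.17 2.09 0.   0.88 1.98] F [0.6 1.5 0.7] w 0.507 g 7.6
```

```bash
python3 -m jog '[{"dx":0,"dy":0,"dz":-1,"ax":0,"ay":0,"az":0},{"dx":0,"dy":0,"dz":-1,"ax":0,"ay":0,"az":0},{"dx":0,"dy":0,"dz":-1,"ax":0,"ay":0,"az":0},{"dx":0,"dy":0,"dz":-1,"ax":0,"ay":0,"az":0},{"dx":0,"dy":0,"dz":-1,"ax":0,"ay":0,"az":0},{"dx":0,"dy":0,"dz":0,"ax":0,"ay":0,"az":0},{"dx":0,"dy":0,"dz":0,"ax":0,"ay":0,"az":0},{"dx":0,"dy":0,"dz":0,"ax":0,"ay":0,"az":0}]' 0 25; python3 go.py .503 .1434 .231 -100.4
python3 - <<'E'
from workcell import bot,optics
from h import *
s=bot.read_state();c=optics.read_camera('wrist');pickle.dump((s,c),open('pics/w3.pkl','wb'))
d=optics.read_camera('side');pickle.dump((s,d),open('pics/s3.pkl','wb'))
cv2.imwrite('pics/w3.png',np.hstack([crop(c,220,150,200,200,2),crop(d,250,130,100,100,4)]))
E
```

```text
time: 4.5
tool_pos: [0.5049, 0.1439, 0.2286]
tcp_rot: [-3.127, 0.288, -0.005]
wrist_force: [0.5, 1.6, 6.7]
width: 0.243
grip_force: 24.7
[0.5049 0.1439 0.2286] 4.5 (array([-1.7,  0.8, -2.4]), array([-0.1, -0.2, -0.1])) q [0.23 0.16 2.08 0.   0.89 1.98] F [0.5 1.6 6.7] w 0.243 g 24.7
```

View pics/w3.png

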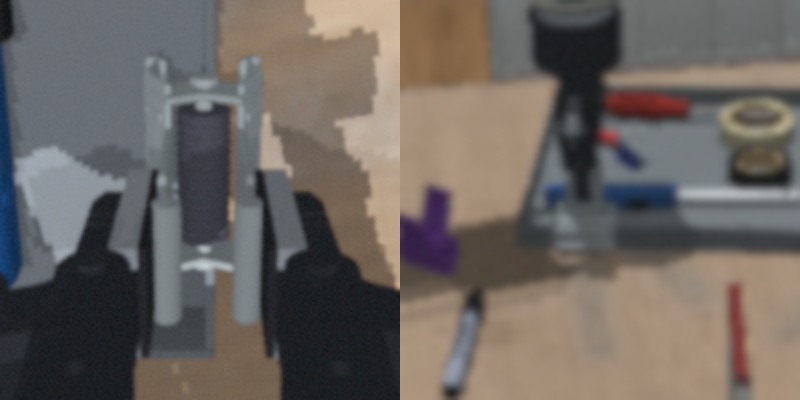

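Clip is spread to the stop (width 0.24, 24.7 N) with the barrel still over the rim. Lifting straight up, gently at first.

```bash
python3 -m jog '[{"dx":0,"dy":0,"dz":-2,"ax":0,"ay":0,"az":0},{"dx":0,"dy":0,"dz":-3,"ax":0,"ay":0,"az":0},{"dx":0,"dy":0,"dz":-5,"ax":0,"ay":0,"az":0},{"dx":0,"dy":0,"dz":-7,"ax":0,"ay":0,"az":0},{"dx":0,"dy":0,"dz":-10,"ax":0,"ay":0,"az":0},{"dx":0,"dy":0,"dz":-13,"ax":0,"ay":0,"az":0},{"dx":0,"dy":0,"dz":-15,"ax":0,"ay":0,"az":0},{"dx":0,"dy":0,"dz":-20,"ax":0,"ay":0,"az":0},{"dx":0,"dy":0,"dz":-20,"ax":0,"ay":0,"az":0},{"dx":0,"dy":0,"dz":-20,"ax":0,"ay":0,"az":0},{"dx":0,"dy":0,"dz":-20,"ax":0,"ay":0,"az":0},{"dx":0,"dy":0,"dz":-20,"ax":0,"ay":0,"az":0},{"dx":0,"dy":0,"dz":-20,"ax":0,"ay":0,"az":0},{"dx":0,"dy":0,"dz":-15,"ax":0,"ay":0,"az":0},{"dx":0,"dy":0,"dz":-10,"ax":0,"ay":0,"az":0},{"dx":0,"dy":0,"dz":-5,"ax":0,"ay":0,"az":0},{"dx":0,"dy":0,"dz":0,"ax":0,"ay":0,"az":0}]'
for y in 175.5 -4.5; do python3 go.py .581 -.227 .425 $y; done
```

```text
time: 6.02
tool_pos: [0.5039, 0.1436, 0.4337]
tcp_rot: [-3.128, 0.288, -0.004]
wrist_force: [0.7, -0.2, -0.9]
width: 0.246
grip_force: 24.5
[0.5039 0.1436 0.4337] 6.0167 (array([143.5, 350.3,   8.7]), array([-0.1, -0.1, 84. ])) q [ 0.23 -0.04  1.89 -0.    1.29  1.98] F [ 0.7 -0.2 -0.9] w 0.246 g 24.5
[0.5039 0.1436 0.4337] 6.0167 (array([143.5, 350.3,   8.7]), array([  0.1,  -0.1, -96. ])) q [ 0.23 -0.04  1.89 -0.    1.29  1.98] F [ 0.7 -0.2 -0.9] w 0.246 g 24.5
```

```bash
python3 -m jog '[{"dx":0,"dy":0,"dz":0,"ax":0,"ay":0,"az":-3},{"dx":0,"dy":0,"dz":0,"ax":0,"ay":0,"az":-6},{"dx":0,"dy":0,"dz":0,"ax":0,"ay":0,"az":-6},{"dx":0,"dy":0,"dz":0,"ax":0,"ay":0,"az":-6},{"dx":0,"dy":0,"dz":0,"ax":0,"ay":0,"az":-6},{"dx":0,"dy":0,"dz":0,"ax":0,"ay":0,"az":-6},{"dx":0,"dy":0,"dz":0,"ax":0,"ay":0,"az":-6},{"dx":0,"dy":0,"dz":0,"ax":0,"ay":0,"az":-6},{"dx":0,"dy":0,"dz":0,"ax":0,"ay":0,"az":-6},{"dx":0,"dy":0,"dz":0,"ax":0,"ay":0,"az":-6},{"dx":0,"dy":0,"dz":0,"ax":0,"ay":0,"az":-6},{"dx":0,"dy":0,"dz":0,"ax":0,"ay":0,"az":-6},{"dx":0,"dy":0,"dz":0,"ax":0,"ay":0,"az":-6},{"dx":0,"dy":0,"dz":0,"ax":0,"ay":0,"az":-6},{"dx":0,"dy":0,"dz":0,"ax":0,"ay":0,"az":-6},{"dx":0,"dy":0,"dz":0,"ax":0,"ay":0,"az":-6},{"dx":0,"dy":0,"dz":0,"ax":0,"ay":0,"az":-6},{"dx":0,"dy":0,"dz":0,"ax":0,"ay":0,"az":-3},{"dx":0,"dy":0,"dz":0,"ax":0,"ay":0,"az":0}]'
python3 go.py .581 -.227 .43 -4.5
```

```text
time: 7.6
tool_pos: [0.5033, 0.1435, 0.4305]
tcp_rot: [-2.19, -2.25, 0.004]
wrist_force: [0.0, 0.4, -0.7]
width: 0.24
grip_force: 24.5
[0.5033 0.1435 0.4305] 7.6 (array([-372.4,   67.8,    0.5]), array([-0.2,  0. ,  6. ])) q [ 0.23 -0.04  1.89 -0.    1.29  0.2 ] F [ 0.   0.4 -0.7] w 0.24 g 24.5
```

```bash
python3 -m jog '[{"dx":-12,"dy":2,"dz":0,"ax":0,"ay":0,"az":0},{"dx":-24,"dy":4,"dz":0,"ax":0,"ay":0,"az":0},{"dx":-32,"dy":6,"dz":0,"ax":0,"ay":0,"az":0},{"dx":-32,"dy":6,"dz":0,"ax":0,"ay":0,"az":0},{"dx":-32,"dy":6,"dz":0,"ax":0,"ay":0,"az":0},{"dx":-32,"dy":6,"dz":0,"ax":0,"ay":0,"az":0},{"dx":-32,"dy":6,"dz":0,"ax":0,"ay":0,"az":0},{"dx":-32,"dy":6,"dz":0,"ax":0,"ay":0,"az":0},{"dx":-32,"dy":6,"dz":0,"ax":0,"ay":0,"az":0},{"dx":-32,"dy":6,"dz":0,"ax":0,"ay":0,"az":0},{"dx":-32,"dy":6,"dz":0,"ax":0,"ay":0,"az":0},{"dx":-24,"dy":4,"dz":0,"ax":0,"ay":0,"az":0},{"dx":-16,"dy":3,"dz":0,"ax":0,"ay":0,"az":2},{"dx":-8,"dy":1,"dz":0,"ax":0,"ay":0,"az":2},{"dx":0,"dy":0,"dz":0,"ax":0,"ay":0,"az":2},{"dx":0,"dy":0,"dz":0,"ax":0,"ay":0,"az":0},{"dx":0,"dy":0,"dz":0,"ax":0,"ay":0,"az":0}]'
python3 go.py .581 -.227 .43 -4.5
python3 - <<'E'
from workcell import bot,optics
from h import *
s=bot.read_state();c=optics.read_camera('wrist');pickle.dump((s,c),open('pics/w4.pkl','wb'))
d=optics.read_camera('side');pickle.dump((s,d),open('pics/s4.pkl','wb'))
cv2.imwrite('pics/w4.png',np.hstack([crop(c,220,200,200,200,2),crop(d,285,140,100,100,4)]))
E
```

```text
time: 9.02
tool_pos: [0.5807, -0.2261, 0.4319]
tcp_rot: [-2.307, -2.131, 0.0]
wrist_force: [-0.6, 0.7, -0.5]
width: 0.244
grip_force: 24.5
[ 0.5807 -0.2261  0.4319] 9.0167 (array([-0.9,  0.3,  1.9]), array([-0., -0., -0.])) q [-0.41  0.15  1.69  0.    1.3  -0.33] F [-0.6  0.7 -0.5] w 0.244 g 24.5
```

View pics/w4.png

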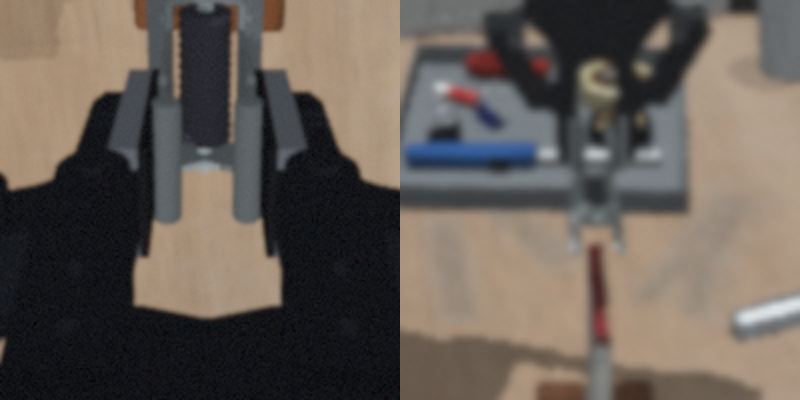

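Side view: lip ends at crop (575,240) and (617,242), straddling the pad line, which runs from far end (594,245) to near end (602,345). I'll measure the lip height and the lateral offset.

```bash
python3 - <<'E'
from h import *
st,d=load('s4')
q=lambda u,v:(285+(u-400)/4,140+v/4)
for yp in(-.252,-.226):
  for p in((575,243),(617,245)):
    o,r=ray(d,*q(*p));print(yp,'lip',(o+r*(yp-o[1])/r[1]).round(4))
for p in((594,245),(602,345)):print('padtop',atz(d,*q(*p),.1675).round(4))
def fp(X): a=(proj(d,X)-[285,140])*4+[400,0];return a.round(0)
T=st['tool_pos'];print('expected near lip mid at y-.252',fp([T[0]-.002,-.252,T[2]-.2235]),'grasp',fp(T-[0,0,.155]))
# rim check: wrist camera, barrel px in w3 (rows 107..245 of crop, x 205)
s3,c3=load('w3');w=wcam(s3,c3)
for p in((167,322),(250,322)):
  o,r=ray(w,220+p[0]/2,150+p[1]/2);print(o.round(3),[ (o+r*(z-o[2])/r[2]).round(4) for z in(.066,.076)])
E
```

```text
-0.252 lip [ 0.5651 -0.252   0.2202]
-0.252 lip [ 0.5907 -0.252   0.2162]
-0.226 lip [ 0.5687 -0.226   0.2025]
-0.226 lip [ 0.5951 -0.226   0.1984]
padtop [ 0.5878 -0.1786  0.1675]
padtop [ 0.5765 -0.2858  0.1675]
expected near lip mid at y-.252 [597. 257.] grasp [594. 138.]
[0.575 0.131 0.199] [array([0.4835, 0.157 , 0.066 ]), array([0.4904, 0.155 , 0.076 ])]
[0.575 0.131 0.199] [array([0.4801, 0.1388, 0.066 ]), array([0.4873, 0.1382, 0.076 ])]
```

```bash
python3 -m jog '[{"dx":-1,"dy":1,"dz":4,"ax":0,"ay":0,"az":0},{"dx":0,"dy":0,"dz":5,"ax":0,"ay":0,"az":0},{"dx":0,"dy":0,"dz":5,"ax":0,"ay":0,"az":0},{"dx":0,"dy":0,"dz":5,"ax":0,"ay":0,"az":0},{"dx":0,"dy":0,"dz":5,"ax":0,"ay":0,"az":0},{"dx":0,"dy":0,"dz":4,"ax":0,"ay":0,"az":0},{"dx":0,"dy":0,"dz":4,"ax":0,"ay":0,"az":0},{"dx":0,"dy":0,"dz":4,"ax":0,"ay":0,"az":0},{"dx":0,"dy":0,"dz":3,"ax":0,"ay":0,"az":0},{"dx":0,"dy":0,"dz":3,"ax":0,"ay":0,"az":0},{"dx":0,"dy":0,"dz":2,"ax":0,"ay":0,"az":0},{"dx":0,"dy":0,"dz":1,"ax":0,"ay":0,"az":0},{"dx":0,"dy":0,"dz":0,"ax":0,"ay":0,"az":0},{"dx":0,"dy":0,"dz":0,"ax":0,"ay":0,"az":0}]'
python3 go.py .5815 -.227 .378 -4.5
python3 - <<'E'
from workcell import bot,optics
from h import *
s=bot.read_state()
d=optics.read_camera('side');pickle.dump((s,d),open('pics/s5.pkl','wb'))
t=optics.read_camera('top');pickle.dump((s,t),open('pics/t5.pkl','wb'))
cv2.imwrite('pics/s5.png',np.hstack([crop(d,310,175,50,75,8),crop(t,335,165,50,75,8)]))
E
```

```text
time: 10.28
tool_pos: [0.5819, -0.2277, 0.3873]
tcp_rot: [2.307, 2.132, 0.0]
wrist_force: [-0.0, -0.3, 0.5]
width: 0.248
grip_force: 24.5
[ 0.5819 -0.2277  0.3873] 10.2833 (array([ 0.7, -0.4,  9.3]), array([ 0.,  0., -0.])) q [-0.41  0.18  1.74  0.    1.22 -0.33] F [-0.  -0.3  0.5] w 0.248 g 24.5
```

View pics/s5.png

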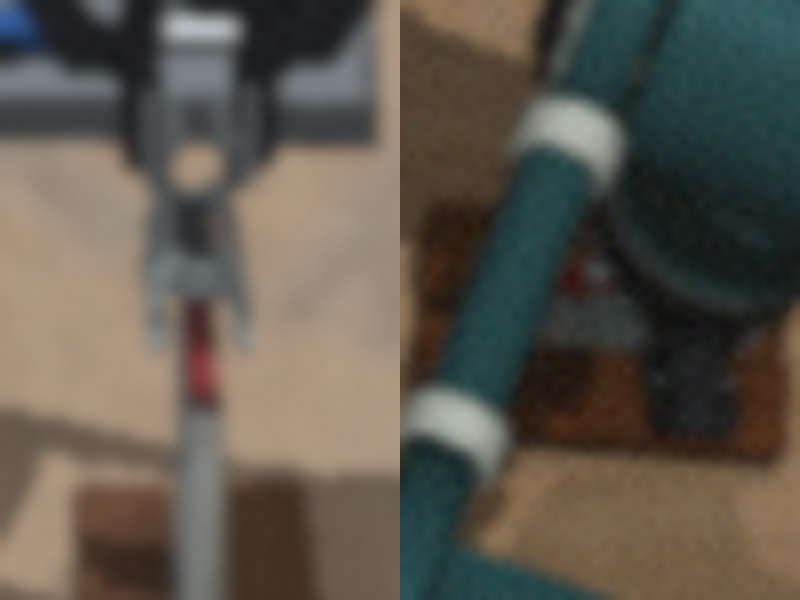

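Both jaws straddle the red top edge evenly: lip tips at crop (155,347) and (244,347), pad centred at about 200. Working out the lip height.

```bash
python3 - <<'E'
from h import *
st,d=load('s5')
f=lambda X:((proj(d,X)-[310,175])*8).round(0)
u=np.array([np.sin(np.radians(4.5)),np.cos(np.radians(4.5))])
c=np.array([.5815,-.227]);tip=c-u*.026
print('near pad top',f([*(c-u*.052),.1675]),'seen 205,408')
for z in(.16,.1625,.165,.1675,.17,.175):
  n=np.array([u[1],-u[0]]);print(z,[f([*(tip+n*k),z]) for k in(-.013,.013)])
E
```

```text
near pad top [203. 396.] seen 205,408
0.16 [array([155., 366.]), array([239., 363.])]
0.1625 [array([155., 359.]), array([239., 356.])]
0.165 [array([155., 353.]), array([239., 350.])]
0.1675 [array([155., 347.]), array([239., 343.])]
0.17 [array([155., 340.]), array([239., 337.])]
0.175 [array([155., 327.]), array([239., 324.])]
```

```bash
python3 -m jog '[{"dx":0,"dy":0,"dz":2,"ax":0,"ay":0,"az":0},{"dx":0,"dy":0,"dz":3,"ax":0,"ay":0,"az":0},{"dx":0,"dy":0,"dz":3,"ax":0,"ay":0,"az":0},{"dx":0,"dy":0,"dz":2,"ax":0,"ay":0,"az":0},{"dx":0,"dy":0,"dz":0,"ax":0,"ay":0,"az":0},{"dx":0,"dy":0,"dz":0,"ax":0,"ay":0,"az":0},{"dx":0,"dy":0,"dz":0,"ax":0,"ay":0,"az":0}]'
python3 go.py .5815 -.227 .377 -4.5
python3 - <<'E'
from workcell import bot,optics
from h import *
s=bot.read_state()
d=optics.read_camera('side');pickle.dump((s,d),open('pics/s6.pkl','wb'))
c=optics.read_camera('wrist')
cv2.imwrite('pics/s6.png',np.hstack([crop(d,310,175,50,75,8),crop(c,220,100,200,300,2)]))
E
```

```text
time: 10.97
tool_pos: [0.5819, -0.2277, 0.3771]
tcp_rot: [-2.308, -2.132, 0.0]
wrist_force: [-0.4, -0.3, -0.6]
width: 0.245
grip_force: 24.5
[ 0.5819 -0.2277  0.3771] 10.9667 (array([ 0.6, -0.4,  0.1]), array([-0., -0., -0.])) q [-0.41  0.19  1.75 -0.    1.21 -0.33] F [-0.4 -0.3 -0.6] w 0.245 g 24.5
```

View pics/s6.png

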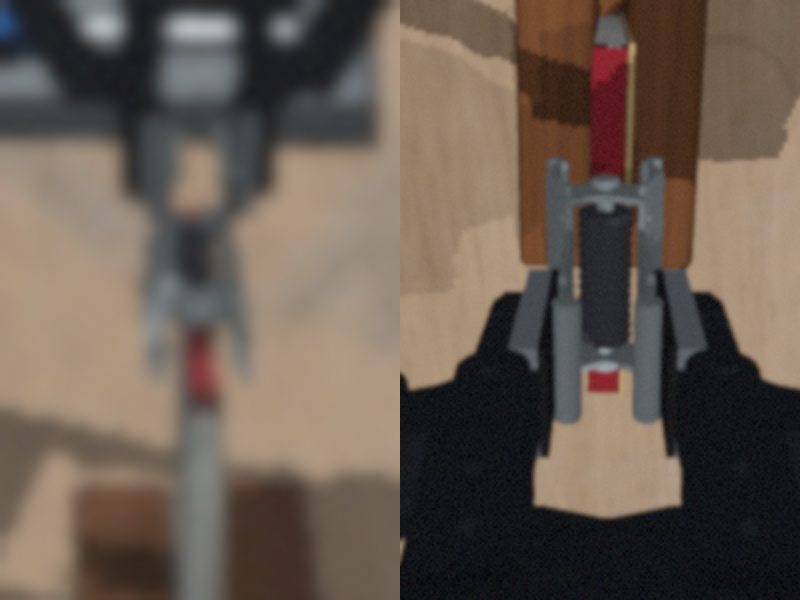

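```bash
python3 - <<'E'
from h import *
from workcell import bot,optics
s=bot.read_state();c=optics.read_camera('wrist');w=wcam(s,c)
a=atz(w,324.5,122.5,.1675);b=atz(w,322,295,.1675);m=(a+b)/2
print(a,b,np.linalg.norm(a-b),m)
T=np.array(s['tool_pos']);R0=Rt.from_rotvec(s['tcp_rot']).as_matrix();print('offset pad mid in tool mm',(R0.T@(m-T)*1000).round(1),s['time'],np.degrees(np.arctan2(*(a-b)[:2])))
# barrel/plate ends: z of plates unknown ~ pivot
for v in(190,365):print(atz(w,323,100+v/2,.185))
E
```

```text
[ 0.58622944 -0.17295756  0.1675    ] [ 0.57696147 -0.27361426  0.1675    ] 0.10108246652603593 [ 0.58159545 -0.22328591  0.1675    ]
offset pad mid in tool mm [  4.4  -0.7 209.9] 11.0667 5.260680133195084
[ 0.58287806 -0.20617805  0.185     ]
[ 0.57907575 -0.2546098   0.185     ]
```

Centred in both views, with lips about 10 mm below the edge and no contact force. I'll nudge 3 mm along the edge towards its middle, then check and hand in.

```bash
python3 -m jog '[{"dx":1,"dy":0,"dz":0,"ax":0,"ay":0,"az":0},{"dx":1,"dy":0,"dz":0,"ax":0,"ay":0,"az":0},{"dx":1,"dy":0,"dz":0,"ax":0,"ay":0,"az":0},{"dx":0,"dy":0,"dz":0,"ax":0,"ay":0,"az":0},{"dx":0,"dy":0,"dz":0,"ax":0,"ay":0,"az":0},{"dx":0,"dy":0,"dz":0,"ax":0,"ay":0,"az":0}]' && python3 -c "
from workcell import bot
s=bot.read_state();print(s['tool_pos'],s['wrist_force'],s['grip_force'],s['width']);print(bot.finish_job())"
```

```text
time: 11.62
tool_pos: [0.5821, -0.2246, 0.3772]
tcp_rot: [2.307, 2.132, -0.0]
wrist_force: [-0.8, -0.5, -0.6]
width: 0.245
grip_force: 24.5
[ 0.58209818 -0.22463204  0.37719247] [-0.82858638 -0.50290368 -0.56176385] 24.487833380699158 0.2445429223232266
the job is handed in; nothing more can be done
None
```

The job is handed in at 11.6 s of the 38 s: the arm is holding the clip squeezed open over the middle of the pad's top edge, one jaw on each side, with the lips about 1 cm below the edge by my measurements and no contact force showing at the wrist.

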